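Find the door-runner channel that grips the gauge blade

ROBOT

A 6-joint arm with a two-finger parallel gripper is mounted at the origin on the work surface. World frame = base frame: x ahead of the robot, y to its left, z up, the work surface at z = 0. Lengths are in m, angles in degrees, forces in N, time in s.
With the tool pointing down it reaches from about 0.4 to 0.825 m from the base axis. Payload 7 kg.
Tool frame: the origin (TCP) lies on the centre line of the jaws, within the pads' length; the fingertips stand 19 mm ahead of it and the grasp point (between the pads) is the TCP (r.tip_extent is the distance from the TCP to the fingertips, in m); z points along the fingers, y is the line along which they close (so a half turn about z gives the same grasp; the last joint's range is limited). The gripper opens to 88 mm and grips with 3 to 60 N. Pads are 19 mm wide; open, the fingers measure 130 mm over their backs; the gripper's body (78 mm by 193 mm) begins 47 mm behind the grasp point.
Start: joints at [-57.175, 20.546, 0.682, 0, -70.136, -16.507], TCP at [0.19, -0.648, 0.246] pointing down, gripper open.
Joint ranges: [-176.03, 176.03], [-82.01, 121.73], [-58.28, 71.71], [-173.87, 95.51], [-174.79, -0.11], [-173.66, 173.66]. Speed limits (degrees/s): [136.94, 136.94, 172.46, 180, 180, 180].

INTERFACE

Orientations are given as [roll, pitch, yaw] about the fixed x, y, z axes, in that order (R = Rz(yaw) Ry(pitch) Rx(roll)).
In Python, from plant import r gives the robot as it stands. The module is installed in compiled form; this text tells all that it offers.
- The arm moves only by the tool jog_arm, never from a script. Its argument "deltas" is a list that holds one entry, the list of rows, each a list of 5 numbers: the opening, from -1 (shut) to 1 (fully open), then the shift along the world's x, y, z in cm, then the turn about the world's z in rad. In form: [[[claw, dx, dy, dz, turn], ...]]. A call has 1 to 8 rows; each row shifts and turns the commanded pose from where the row before left it; what a row does not reach is not made up. A row lasts 1/8 s, in which the tool goes at most 62.5 mm and 10.7 degrees, less where a joint would pass 70% of its speed; a pose out of reach is approached as far as the arm can. A call with a gripper value outside its range is refused whole. The fingers move at their own pace and stop on an object; "force" is the grip in N (left out, the last holds). Time passes only in rows, so rows that do not move let the fingers close. It gives the time, the measured TCP pose, the force, the opening and the grip force at its end, in the units of the state.
- r.get_state(): the state, without advancing time (a new reading comes with each control period).
- r.capture(name): name is "side" or "top" or "wrist"; returns the picture (400x640x3 uint8, blue, green, red); there is no depth.
- r.camera_info(name): a dict with "fx", "fy", "cx", "cy" (pixels), "view" (4x4, takes a point from world to camera coordinates). Camera axes: x right, y up, looking along -z (the intrinsics and any distortion apply to the point x, -y, -z); pixel columns grow to the right and rows downward; lengths in m; the calibration is good to about 2 mm. A picture is of the moment at which its call begins: read the wrist's pose just before it. camera_info takes no time and is no camera call; for the wrist camera it gives the pose at the moment of the call.
- r.close_job(): hands the job in; it is judged then, once.
The state is a dict: "time_s": time; "joints": joint angles; "qd": joint speeds; "joint_torque": joint torques, N m; "tcp_pos": TCP position; "eef_rot": TCP orientation; "contact_force": force on the tool from outside, world axes, zero at the start; "moment": the same for the moment, N m; "gripper_width": finger opening in m; "gripper_force": force on a finger pad.
Only numpy, scipy, OpenCV 4.12 (cv2) and the standard library are available. Lean on these libraries where they do the work, as an engineer would, in place of code of your own. Each camera call takes 0.05 s, during which the arm holds its last target. There are 200 camera calls.

TASK

Draw the steel gauge blade out of its wooden stand and feel it down the four look-alike channels of the vivarium's door runner, to find the one whose spring seal gives a light, steady drag; two are slack and one is too tight for the door. Never force the blade (no more than 35 N against the runner), and finish with it pushed fully home on the floor of the lightly dragging channel, upright and let go. Leave the other things on the counter where they are.

Things in the scene. Friction and masses are not known exactly. Their poses are not given: they have to be found in the camera images.
- blade: Steel gauge blade with dark wooden handle, about 90 g, upright in the stand at the start. Origin: centre of its tip (bottom edge); z up along it. Blade 6 thick (x) by 28 wide (y), tip rounded to 3 radius; handle 12 thick (x) by 30 wide (y) from z = 60 to 102. Grip the handle across its 12 mm, at about z = 82. Either way round fits.
- blade_tip (a point): the blade's origin: centre of its bottom edge
- blade_grip (a point): centre of the handle, 82 above the tip
- stand: Fixed wooden block 60 x 60 x 44 high with a slot 10 (x) by 33 (y), floor 6 above the counter, in which the blade stands loosely, 38 deep. Origin: centre of its underside; axes as the slot. Pull the blade straight up at least 40 to clear it.
- runner: Fixed aluminium door-runner strip 56 (x) by 196 (y) by 50 high; four look-alike channels in a row along its y, 46 apart, open on top. Origin: centre of its underside. The blade goes straight down a channel, its thickness along the runner's x, between a rigid wall at x = -3 (top edge rounded, 4 radius) and a rubber pad on a spring at the +x side; on the wall its centre is at x = 0.
- mouth1 (a point): Channel 1 from the runner's +y end: middle of its mouth (x = 0, 50 above the counter). The pad's face rests at runner x = +1 and yields up to 5 to +x; its sloping top runs from 8 to 24 below the mouth (x = +5 to +1), below which it grips fully, down to the floor.
- seat1 (a point): Channel 1: middle of its floor, 44 below mouth1, where the tip's centre rests when fully home. The floor is rigid.
- mouth2 (a point): Channel 2 from the runner's +y end: middle of its mouth (x = 0, 50 above the counter). Which channel has which spring changes and cannot be seen. Two are slack (the blade goes down with under 2 N); one is right (a peak of about 6 to 14 N at the slope, then a steady drag of about 3 to 9 N to the floor); one is too tight (stops at the slope, needs over 25 N).
- seat2 (a point): Channel 2: middle of its floor, 44 below mouth2, where the tip's centre rests when fully home. In the right channel the blade does not fall home by itself and stays pinched when let go.
- mouth3 (a point): Channel 3 from the runner's +y end: middle of its mouth (x = 0, 50 above the counter). The end walls leave 34 along y for the 28 wide blade. Push slowly with a force stop; if the sideways force grows, shift the blade to ease it.
- seat3 (a point): Channel 3: middle of its floor, 44 below mouth3, where the tip's centre rests when fully home. The blade must not press on the runner with over 35 N (side and floor forces added up).
- mouth4 (a point): Channel 4 from the runner's +y end: middle of its mouth (x = 0, 50 above the counter). Channels 1 to 4 are alike to see.
- seat4 (a point): Channel 4: middle of its floor, 44 below mouth4, where the tip's centre rests when fully home. Same depth as the others.
- cup: Bystander, leave alone: blue plastic feeding cup, 76 dia x 75 high, upright on the caddy's top tier; origin centre of its underside.
- tile: Bystander, leave alone: flat dark slate basking tile 100 x 140 x 10 lying on the counter; origin centre of underside.
- tong: Bystander, leave alone: steel feeding tong about 210 long, 30 wide, 10 high, lying on the counter; origin at its middle, on the counter; its x axis runs along it.
- hide: Bystander, leave alone: round cork hide, 104 dia x 54 high dome; origin centre of underside.
- canister: Bystander, leave alone: closed glass canister, 80 dia x 111 high; origin centre of underside.
- tin: Bystander, leave alone: supplement tin, 66 dia x 75 high; origin centre of underside.
- mister: Bystander, leave alone: white spray bottle, 64 dia x 170 high; origin centre of underside.

How it is judged (in metres and radians):
On the way, in this order (a step that is already met when the one before it is completed fails the run):
1. the blade is drawn up clear of its stand (z of blade_tip in the frame of stand above 0.046 m), for 0.1 s.
2. the blade's tip is at least 10 mm down a channel ((horizontal distance between blade_tip and seat1 below 0.0055 m or horizontal distance between blade_tip and seat2 below 0.0055 m or horizontal distance between blade_tip and seat3 below 0.0055 m or horizontal distance between blade_tip and seat4 below 0.0055 m) and z of blade_tip in the frame of runner below 0.04 m), for 0.1 s.
At the end, for the whole second after the job is handed in: The blade stands released and at rest in the channel with the light drag, its tip within 5.5 mm of that seat sideways and no more than 3 mm above the floor, within 0.08 rad of upright, pinched against the runner with 3.5 to 25 N (slack channels give under 2 N, the tight one over 35 N) ((horizontal distance between blade_tip and seat1 below 0.0055 m or horizontal distance between blade_tip and seat2 below 0.0055 m or horizontal distance between blade_tip and seat3 below 0.0055 m or horizontal distance between blade_tip and seat4 below 0.0055 m) and z of blade_tip in the frame of runner below 0.009 m and angle between blade's own z axis and vertical below 0.08 rad and contact force between blade and runner between 3.5 and 25 N and linear speed of blade below 0.01 m/s); the robot touches nothing.
It fails at once if the blade is forced: more than 35 N between blade and runner (contact force between blade and runner above 35 N).
It fails at once if a bystander is displaced by more than 30 mm (distance of any of cup, tile, tong, hide, canister, tin, mister from where it was at the start of the episode above 0.03 m).
It also fails if it takes over 58 s, if anything falls off the work surface, if the arm or the gripper's body presses on something with over 40 N, if the wrist force passes 120 N, or if a joint passes its speed limit or range.

## Working session

There is one attempt and no reset: what is moved stays moved. The work goes in short steps, Python scripts to look and compute and a tool call to move; the robot and the scene stay as the last step left them, time stands still between calls to the robot, and variables do not carry over. Pictures are saved under pics/ and viewed, at most 10 in all, crops included, and the job is handed in when it is done.

Besides the shell and the picture viewer there is one more tool, called after "Call:" as name(argument=value, ...) on one line, values as JSON. jog_arm: Moves the arm, as the interface text tells. Its arguments: {"type":"object","properties":{"deltas":{"type":"array"},"force":{"type":"number"}},"required":["deltas"]}

```bash
mkdir -p pics
cat > h.py <<'E'
import numpy as np, cv2
from plant import r
def ray(ci,u,v):
    V=np.array(ci["view"]);R=V[:3,:3];t=V[:3,3]
    d=np.array([(u-ci["cx"])/ci["fx"],-(v-ci["cy"])/ci["fy"],-1.0])
    return -R.T@t, R.T@d
def onz(ci,u,v,z):
    o,d=ray(ci,u,v); return o+d*(z-o[2])/d[2]
def pix(ci,p):
    V=np.array(ci["view"]);c=V[:3,:3]@np.array(p)+V[:3,3]
    return ci["cx"]+ci["fx"]*c[0]/-c[2], ci["cy"]+ci["fy"]*(-c[1])/-c[2]
E
python3 - <<'E'
from h import *
import json
for n in("top","side"):
    cv2.imwrite(f"pics/{n}0.png",r.capture(n)); ci=r.camera_info(n); print(n,{k:(np.round(v,4).tolist()) if not isinstance(v,str) else v for k,v in ci.items()})
print(r.get_state())
E
```

```text
top {'fx': 501.6076, 'fy': 501.6076, 'cx': 318.6231, 'cy': 201.6347, 'view': [[-0.0077, -1.0, 0.0013, -0.0484], [0.9785, -0.0073, 0.2061, -0.5817], [-0.2061, 0.0029, 0.9785, -1.4507], [0.0, 0.0, 0.0, 1.0]]}
side {'fx': 482.8114, 'fy': 482.8114, 'cx': 320.0121, 'cy': 204.7703, 'view': [[-0.798, -0.6026, 0.013, 0.4127], [0.4216, -0.5426, 0.7265, -0.3898], [-0.4307, 0.5852, 0.687, -1.3577], [0.0, 0.0, 0.0, 1.0]]}
{'time_s': 0.1, 'joints': array([-5.71756576e+01,  2.05862229e+01,  6.38014858e-01, -1.82028884e-02,
       -7.01368584e+01, -1.65058324e+01]), 'qd': array([ 0.02170676,  0.01467283,  0.15920091,  0.07708597, -0.09728894,
       -0.15174919]), 'joint_torque': array([-3.03389599e-03, -5.84162772e+01,  2.93748629e+01,  7.01565385e+00,
        1.01312526e-02, -7.38019548e-05]), 'tcp_pos': array([ 0.18950159, -0.64740871,  0.24471975]), 'eef_rot': array([ 1.79913577e+02, -7.76310937e-03, -1.63687682e+02]), 'contact_force': array([ 0.49138187, -0.15988638, -0.76518101]), 'moment': array([-0.03210699,  0.00681876,  0.03009065]), 'gripper_force': 0.0, 'gripper_width': 0.08756798588604918}
```

View pics/top0.png

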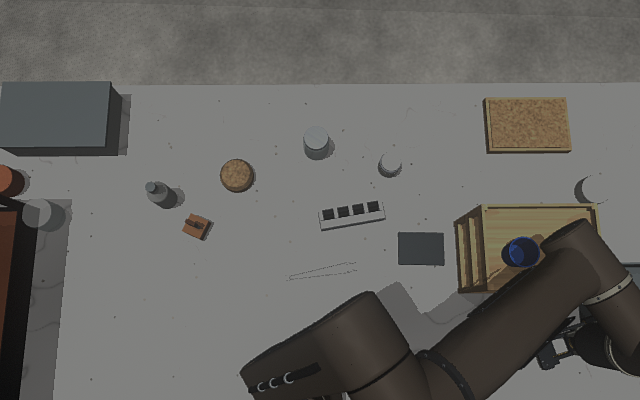

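View pics/side0.png

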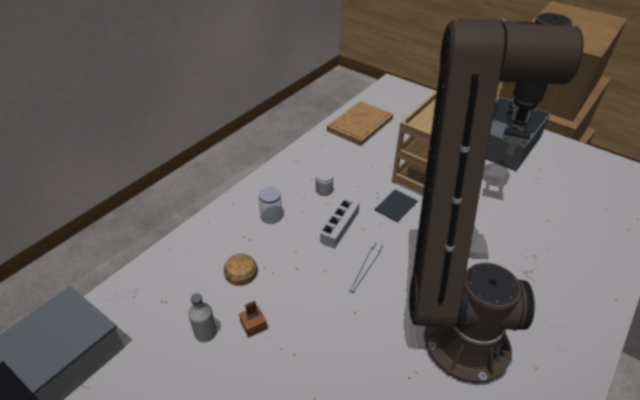

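The top view shows the stand with the blade at about (197,226) and the runner centred near (352,215), with its long axis almost along world y. The caddy and cup are on the right, around (520,250). I'll enlarge the stand and runner.

Run:
```python
from h import *
im=cv2.imread("pics/top0.png")
a=cv2.resize(im[205:245,175:220],None,fx=8,fy=8,interpolation=cv2.INTER_CUBIC)
b=cv2.resize(im[195:235,312:392],None,fx=8,fy=8,interpolation=cv2.INTER_CUBIC)
c=np.zeros((320+320,640,3),np.uint8);
c=np.zeros((600,640,3),np.uint8); c[:280,:360]=a[20:300]; c[280:600,:]=b
c=cv2.convertScaleAbs(c,alpha=1.5)
cv2.imwrite("pics/crop.png",c)
```

```text
(no output)
```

View pics/crop.png

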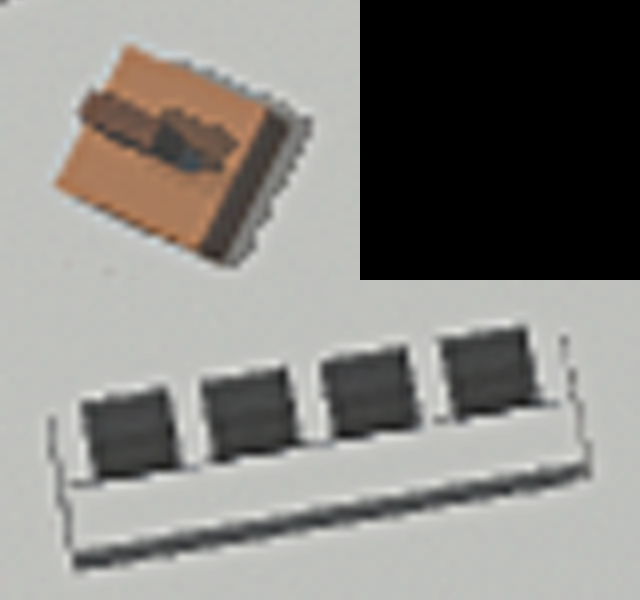

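The stand's top corners in the crop are about (57,185), (128,45), (272,115) and (198,248). The runner channels are centred near (132,433), (250,413), (370,392) and (488,370). Next I convert these to world positions.

Run:
```python
from h import *
ci=r.camera_info("top")
f=lambda x,y,u0,v0:((x+.5)/8-.5+u0,(y+.5)/8-.5+v0)
S=[onz(ci,*f(x,y,175,207.5),0.044) for x,y in[(57,185),(128,45),(272,115),(198,248)]]
S=np.array(S);print("stand",S.round(4).tolist(),S.mean(0).round(4))
for i in range(4):
    d=S[(i+1)%4]-S[i];print(np.linalg.norm(d).round(4),np.degrees(np.arctan2(d[1],d[0])).round(1))
R=np.array([onz(ci,*f(x,y-280,312,195),0.05) for x,y in[(132,433),(250,413),(370,392),(488,370),(70,485),(560,403),(50,415),(563,335)]])
print("runner",R.round(4).tolist()); 
for a,b in((0,3),(4,5)):
    d=R[a]-R[b];print(np.linalg.norm(d),np.degrees(np.arctan2(d[1],d[0])))
H=[onz(ci,*f(x,y,175,207.5),0.108) for x,y in[(85,110),(160,132)]];print("handle",np.round(H,4).tolist())
ci=r.camera_info("wrist");V=np.array(ci["view"]);s=r.get_state();o=-V[:3,:3].T@V[:3,3]
from scipy.spatial.transform import Rotation as Ro
T=Ro.from_euler("xyz",s["eef_rot"],degrees=True).as_matrix()
print("cam in tool",T.T@(o-s["tcp_pos"]),"axes",(T.T@V[:3,:3].T).round(3).tolist(),ci["fx"],ci["cx"],ci["cy"])
```

```text
stand [[0.5001, 0.3599, 0.044], [0.5535, 0.3357, 0.044], [0.5262, 0.2801, 0.044], [0.4758, 0.3059, 0.044]] [0.5139 0.3204 0.044 ]
0.0587 -24.5
0.0619 -116.2
0.0566 152.8
0.0592 65.8
runner [[0.5461, -0.081, 0.05], [0.5535, -0.1257, 0.05], [0.5612, -0.1713, 0.05], [0.5694, -0.2162, 0.05], [0.5264, -0.0575, 0.05], [0.5565, -0.243, 0.05], [0.5533, -0.0501, 0.05], [0.5827, -0.245, 0.05]]
0.13709079701509597 99.76387265665772
0.18793392820541657 99.19959951024168
handle [[0.5175, 0.3337, 0.108], [0.5093, 0.3062, 0.108]]
cam in tool [ 0.06717739 -0.00027659 -0.14015883] axes [[-0.0, 0.967, 0.255], [1.0, 0.001, -0.0], [-0.0, 0.255, -0.967]] 304.8615471416896 316.847504202463 199.33118149203034
```

Run:
```python
from h import *
ci=r.camera_info("side");ct=r.camera_info("top")
b=onz(ci,393,181,0);print("caddy base corner",b, "top px",pix(ct,b))
for z in(.1,.15,.2,.25,.3):print(z,np.round(pix(ci,[b[0],b[1],z]),0),onz(ct,521,245,z).round(3),onz(ct,482,206,z).round(3),onz(ct,458,292,z).round(3))
cv2.imwrite("pics/w0.png",r.capture("wrist"))
```

```text
caddy base corner [ 0.5257054  -0.47904853  0.        ] top px (np.float64(455.7513457782592), np.float64(222.1421283726521))
0.1 [396. 161.] [ 0.441 -0.635  0.1  ] [ 0.556 -0.531  0.1  ] [ 0.309 -0.445  0.1  ]
0.15 [398. 150.] [ 0.435 -0.615  0.15 ] [ 0.546 -0.514  0.15 ] [ 0.308 -0.431  0.15 ]
0.2 [400. 138.] [ 0.429 -0.594  0.2  ] [ 0.536 -0.498  0.2  ] [ 0.306 -0.417  0.2  ]
0.25 [401. 127.] [ 0.423 -0.574  0.25 ] [ 0.527 -0.481  0.25 ] [ 0.305 -0.403  0.25 ]
0.3 [403. 115.] [ 0.417 -0.553  0.3  ] [ 0.517 -0.464  0.3  ] [ 0.304 -0.39   0.3  ]
```

Call:
jog_arm(deltas=[[[1,0,0,5,0],[1,0,0,5,0],[1,0,0,5,0],[1,0,0,3,0],[1,0,0,0,0]]])

```text
time_s: 0.78
tcp_pos: [0.1898, -0.6484, 0.4284]
eef_rot: [-179.7, 0.0, -163.7]
contact_force: [0.4, 0.2, -0.3]
gripper_width: 0.0877
gripper_force: 0.0
```

Call:
jog_arm(deltas=[[[1,1.2,5,0,0.07],[1,1.2,5,0,0.07],[1,1.2,5,0,0.07],[1,1.2,5,0,0.07],[1,1.2,4.8,0,0.07],[1,4.4,3.6,0,0.07],[1,4.4,3.6,0,0.07],[1,4.4,3.6,0,0.07]]])

```text
time_s: 1.78
tcp_pos: [0.3823, -0.2901, 0.4248]
eef_rot: [180.0, 0.0, -131.5]
contact_force: [0.8, -1.1, 0.2]
gripper_width: 0.0875
gripper_force: 0.0
```

Call:
jog_arm(deltas=[[[1,4.4,3.6,-4,0.07],[1,4.4,3.6,-4,0.07],[1,4.4,3.6,-4,0.07],[1,4.3,3.5,-4,0.07],[1,0,0,-2,0],[1,0,0,0,0],[1,0,0,0,0]]])

```text
time_s: 2.65
tcp_pos: [0.5396, -0.1631, 0.2618]
eef_rot: [-180.0, -0.0, -115.6]
contact_force: [0.4, -0.7, -0.5]
gripper_width: 0.0876
gripper_force: 0.0
```

Run:
```python
from h import *
import pickle
s=r.get_state();ci=r.camera_info("wrist");im=r.capture("wrist");cv2.imwrite("pics/w1.png",im);cv2.imwrite("pics/w1b.png",cv2.convertScaleAbs(im,alpha=1.6))
pickle.dump(ci,open("w1.pkl","wb"));print(s["time_s"],s["tcp_pos"],s["eef_rot"])
for p in([.557,-.149,.05],[.5461,-.081,.05],[.5694,-.2162,.05]):print(pix(ci,p))
cv2.imwrite("pics/top1.png",r.capture("top"))
```

```text
2.65 [ 0.53956515 -0.16309425  0.26176159] [-1.79965655e+02 -5.67801043e-03 -1.15573831e+02]
(np.float64(309.6536882532628), np.float64(195.43364835578095))
(np.float64(341.6255399900624), np.float64(239.85162203223308))
(np.float64(274.2024054297349), np.float64(148.5567729919621))
```

View pics/w1b.png

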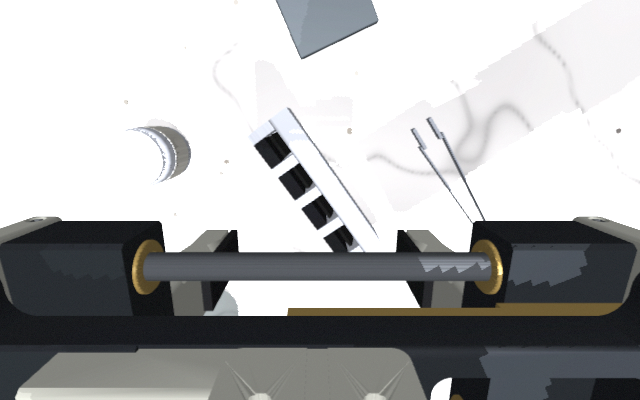

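The wrist view shows the four channels at about (272,150), (295,181), (318,211) and (338,238), with tool parts blocking the lower part of the picture. I'll enlarge it and bring out the dark areas to tell which side the pad is on.

Run:
```python
from h import *
im=cv2.imread("pics/w1.png")[95:265,230:400]
g=(255*(im/255.)**0.5).astype(np.uint8)
a=cv2.resize(im,(400,400),interpolation=cv2.INTER_CUBIC)
b=cv2.resize(g[0:170,0:170],None,fx=4.7,fy=4.7,interpolation=cv2.INTER_CUBIC)[:600,:800]
b=cv2.resize(g[5:155,0:170],(680,600),interpolation=cv2.INTER_CUBIC)
cv2.imwrite("pics/w1c.png",b)
```

```text
(no output)
```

View pics/w1c.png

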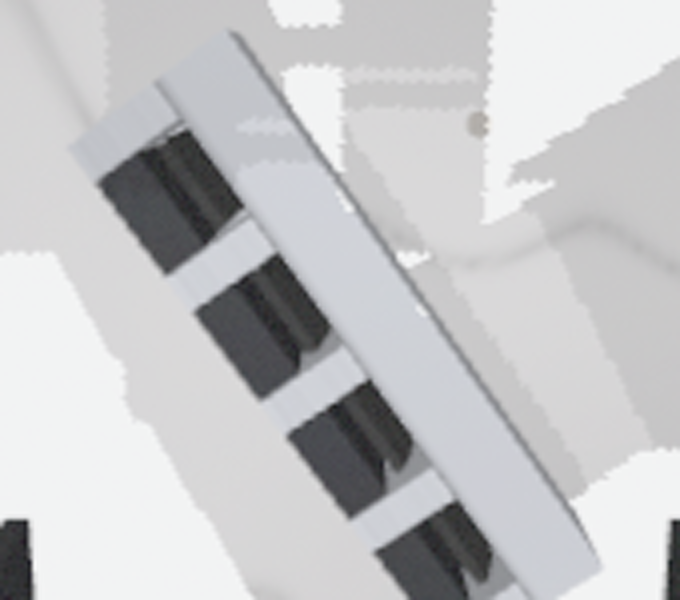

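The two-part dark openings show the pad on the image-left side (world +x). The solid wall strip is on the right (world −x), so runner +x is about world +x. I'll compute the runner pose from the edge points I read.

Run:
```python
from h import *
import pickle
from scipy.optimize import least_squares
ci=pickle.load(open("w1.pkl","rb"))
F=lambda x,y:(230+(x+.5)/4-.5,100+(y+.5)/4-.5)
W=lambda p,z=.05:onz(ci,*F(*p),z)[:2]
UL=[(100,180),(195,310),(290,435),(375,550)]; LL=[(165,272),(265,398),(352,518)]
wall=[(155,80),(245,212),(330,332),(412,443),(495,558)]; right=[(232,30),(430,315),(580,520)]
for n,L in(("UL",UL),("LL",LL),("wall",wall),("right",right)):print(n,[W(p).round(4).tolist() for p in L])
print("corner",W((70,150)))
A=np.array([W(p) for p in wall]);d=np.linalg.svd(A-A.mean(0))[2][0];print("wall dir",np.degrees(np.arctan2(d[1],d[0])))
A=np.array([W(p) for p in UL]);d=np.linalg.svd(A-A.mean(0))[2][0];print("UL dir",np.degrees(np.arctan2(d[1],d[0])),np.linalg.norm(A[3]-A[0]))
for yaw in(9.7,):
  c,s=np.cos(np.radians(yaw)),np.sin(np.radians(yaw));ex=np.array([c,s]);ey=np.array([-s,c])
  for n,L in(("UL",UL),("LL",LL),("wall",wall),("right",right),("corner",[(70,150)])):print(n,[(round((W(p)@ex)*1e3,1),round((W(p)@ey)*1e3,1)) for p in L])
  for q in([.5461,-.081],[.5694,-.2162],[.5264,-.0575],[.5565,-.243]):print("top",(np.array(q)@ex*1e3).round(1),(np.array(q)@ey*1e3).round(1))
```

```text
UL [[0.5875, -0.2298], [0.5804, -0.1847], [0.5722, -0.1385], [0.5649, -0.094]]
LL [[0.5831, -0.1984], [0.5738, -0.152], [0.5668, -0.1065]]
wall [[0.5604, -0.2474], [0.5543, -0.2038], [0.5476, -0.1617], [0.5401, -0.1204], [0.5326, -0.0756]]
right [[0.5349, -0.25], [0.5189, -0.1536], [0.5041, -0.0758]]
corner [ 0.59111862 -0.24082999]
wall dir 99.2769659134517
UL dir 99.49352160609897 0.13763293221457418
UL [(np.float64(540.4), np.float64(-325.5)), (np.float64(541.0), np.float64(-279.8)), (np.float64(540.7), np.float64(-232.9)), (np.float64(541.0), np.float64(-187.8))]
LL [(np.float64(541.3), np.float64(-293.8)), (np.float64(540.0), np.float64(-246.5)), (np.float64(540.8), np.float64(-200.5))]
wall [(np.float64(510.7), np.float64(-338.3)), (np.float64(512.0), np.float64(-294.3)), (np.float64(512.5), np.float64(-251.7)), (np.float64(512.1), np.float64(-209.6)), (np.float64(512.2), np.float64(-164.3))]
right [(np.float64(485.2), np.float64(-336.6)), (np.float64(485.6), np.float64(-238.9)), (np.float64(484.1), np.float64(-159.6))]
corner [(np.float64(542.1), np.float64(-337.0))]
top 524.6 -171.9
top 524.8 -309.0
top 509.2 -145.4
top 507.6 -333.3
```

Call:
jog_arm(deltas=[[[1,-0.1,5.8,0,0],[1,-0.1,5.8,0,0],[1,-0.1,5.8,0,0],[1,-0.1,5.8,0,0],[1,-0.1,5.8,0,0],[1,-0.1,5.8,0,0],[1,-0.1,5.8,0,0],[1,-0.1,5.8,0,0]]])

```text
time_s: 3.75
tcp_pos: [0.5317, 0.3029, 0.2628]
eef_rot: [-179.9, 0.1, -115.6]
contact_force: [1.8, 0.8, 0.5]
gripper_width: 0.0876
gripper_force: 0.0
```

Call:
jog_arm(deltas=[[[1,-0.1,5.4,-2,0],[1,0,0,0,0],[1,0,0,0,0],[1,0,0,0,0]]])

```text
time_s: 4.25
tcp_pos: [0.5311, 0.3543, 0.2424]
eef_rot: [-180.0, 0.1, -115.6]
contact_force: [-0.3, 0.5, -0.1]
gripper_width: 0.0881
gripper_force: 0.0
```

Run:
```python
from h import *
import pickle
s=r.get_state();ci=r.camera_info("wrist");im=r.capture("wrist");cv2.imwrite("pics/w2.png",im)
pickle.dump(ci,open("w2.pkl","wb"));print(s["time_s"],s["tcp_pos"],s["eef_rot"])
u,v=map(int,pix(ci,[.514,.32,.08]));u0=max(0,u-70);v0=max(0,v-60);print(u,v,u0,v0)
g=(255*(im/255.)**0.7).astype(np.uint8)
cv2.imwrite("pics/w2c.png",cv2.resize(g[v0:v0+120,u0:u0+140],(700,600),interpolation=cv2.INTER_CUBIC))
```

```text
4.25 [0.5310806  0.3543246  0.24236343] [-1.79969862e+02  9.20211668e-02 -1.15624912e+02]
318 149 248 89
```

View pics/w2c.png

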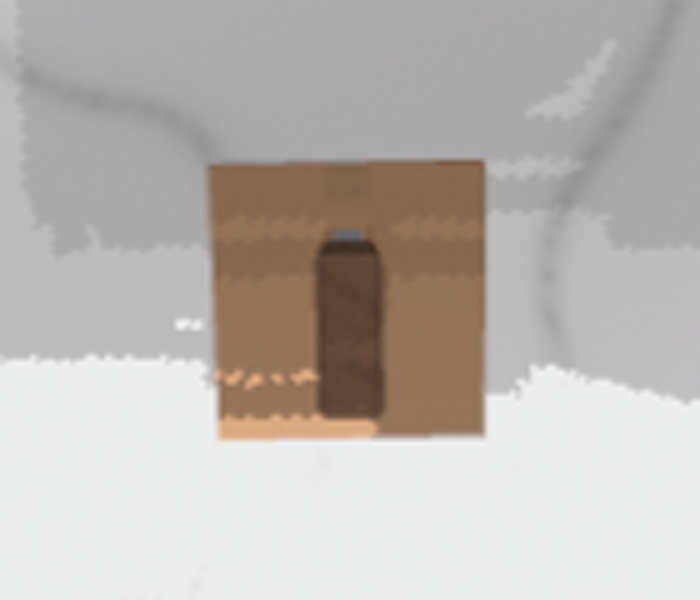

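The stand appears square to the image, so the yaw is right. The handle top spans x 318–382 and y 250–416 in the crop, centred at (350,333).

Run:
```python
from h import *
import pickle
ci=pickle.load(open("w2.pkl","rb"));F=lambda x,y:(248+(x+.5)/5-.5,89+(y+.5)/5-.5)
for p in((350,333),(350,250),(350,416),(319,333),(382,333)):print("handle",onz(ci,*F(*p),.108).round(4))
S=np.array([onz(ci,*F(*p),.044) for p in((209,165),(484,161),(485,436),(219,439))]);print(S.round(4).tolist(),S.mean(0).round(4))
for i in range(4):
  d=S[(i+1)%4]-S[i];print(np.linalg.norm(d).round(4),np.degrees(np.arctan2(d[1],d[0])).round(1))
```

```text
handle [0.5158 0.3217 0.108 ]
handle [0.5095 0.3085 0.108 ]
handle [0.5223 0.3352 0.108 ]
handle [0.5208 0.3193 0.108 ]
handle [0.5106 0.3242 0.108 ]
[[0.5307, 0.2828, 0.044], [0.477, 0.3077, 0.044], [0.5015, 0.3624, 0.044], [0.5558, 0.3371, 0.044]] [0.5163 0.3225 0.044 ]
0.0592 155.2
0.06 65.9
0.0599 -25.0
0.0598 -114.8
```

Call:
jog_arm(deltas=[[[1,-1.5,-3.2,-2,0.013],[1,0,0,-5,0],[1,0,0,-4,0],[1,0,0,-2.4,0],[1,0,0,-2,0],[1,0,0,0,0]]])

```text
time_s: 5.05
tcp_pos: [0.5153, 0.3219, 0.0864]
eef_rot: [180.0, -0.1, -114.9]
contact_force: [0.2, 0.3, 0.7]
gripper_width: 0.0874
gripper_force: 0.0
```

Call:
jog_arm(deltas=[[[-0.5,0,0,0,0],[-0.8,0,0,0,0],[-0.8,0,0,0,0],[-0.8,0,0,0,0],[-0.8,0,0,0,0],[-0.8,0,0,0,0]]], force=40)

```text
time_s: 5.8
tcp_pos: [0.5156, 0.3233, 0.0871]
eef_rot: [180.0, -0.0, -114.8]
contact_force: [0.0, -0.5, 0.7]
gripper_width: 0.033
gripper_force: 0.0
```

Call:
jog_arm(deltas=[[[-0.8,0,0,0,0],[-0.8,0,0,0,0],[-0.8,0,0,0,0],[-0.8,0,0,0,0],[-0.8,0,0,0,0]]], force=40)

```text
time_s: 6.42
tcp_pos: [0.5156, 0.3233, 0.0871]
eef_rot: [180.0, -0.0, -114.8]
contact_force: [1.0, 0.4, -0.1]
gripper_width: 0.0117
gripper_force: 40.0
```

Call:
jog_arm(deltas=[[[-0.8,0,0,1,0],[-0.8,0,0,2,0],[-0.8,0,0,3,0],[-0.8,0,0,4,0],[-0.8,0,0,2,0],[-0.8,0,-4,0,0.05],[-0.8,0.2,-5,0,0.05],[-0.8,0.2,-5,0,0.06]]])

```text
time_s: 7.42
tcp_pos: [0.5194, 0.1821, 0.2079]
eef_rot: [-180.0, 0.0, -105.5]
contact_force: [1.1, -1.2, -0.7]
gripper_width: 0.012
gripper_force: 40.0
```

Call:
jog_arm(deltas=[[[-0.8,0.3,-5,0,0.08],[-0.8,0.3,-5,0,0.08],[-0.8,0.3,-5,0,0.08],[-0.8,0.3,-5,0,0.08],[-0.8,0.4,-4,0,0.08],[-0.8,0,-2.6,0,0.04],[-0.8,0,0,0,0],[-0.8,0,0,0,0]]])

```text
time_s: 8.43
tcp_pos: [0.5356, -0.0825, 0.2075]
eef_rot: [-180.0, 0.0, -80.5]
contact_force: [0.6, 0.1, -1.0]
gripper_width: 0.0117
gripper_force: 40.0
```

Run:
```python
from h import *
import pickle
s=r.get_state();ci=r.camera_info("wrist");im=r.capture("wrist");cv2.imwrite("pics/w3.png",im)
pickle.dump(ci,open("w3.pkl","wb"));print(s)
from scipy.spatial.transform import Rotation as Ro
T=Ro.from_euler("xyz",s["eef_rot"],degrees=True).as_matrix()
for p in ([.5355,-.0823,.05],[.5433,-.1276,.05],[.551,-.1729,.05],[.5588,-.2183,.05],s["tcp_pos"],s["tcp_pos"]+T@[0,0,.081]):print(np.round(pix(ci,p),1))
g=(255*(im/255.)**0.6).astype(np.uint8);cv2.imwrite("pics/w3g.png",g)
```

```text
{'time_s': 8.425, 'joints': array([ 1.19640629e+01,  9.71120555e+00, -1.93518171e+01, -5.62351650e-03,
       -6.09068979e+01, -2.44266773e+00]), 'qd': array([ 0.88552724, -0.03481208, -0.11259154,  0.0453486 ,  0.11679856,
        0.10787463]), 'joint_torque': array([-6.67224359e-01, -4.15755808e+01,  2.76374513e+01,  6.67917475e+00,
        1.29537538e-02,  3.89802083e-02]), 'tcp_pos': array([ 0.53562751, -0.08252729,  0.20751836]), 'eef_rot': array([-1.79970157e+02,  6.19294169e-03, -8.04813362e+01]), 'contact_force': array([ 0.62606177,  0.10618026, -1.03465231]), 'moment': array([0.04439494, 0.13933225, 0.01646063]), 'gripper_force': 39.99978840351105, 'gripper_width': 0.011700526391726175}
[318.2 189.8]
[318.  143.3]
[317.9  92.9]
[317.7  38. ]
[318.9 259.8]
[318.3 212.1]
```

View pics/w3g.png

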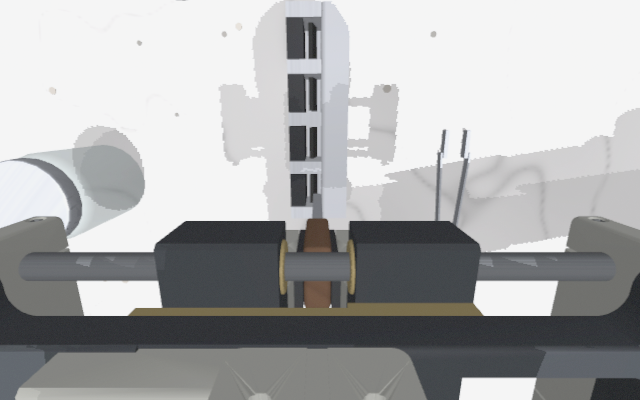

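The runner is straight in the image at columns 287–348. The pads are dark at about 288–305, the wall edge is near column 322, and the held blade shows at about (318,205). I'll refine the column edges numerically.

Run:
```python
from h import *
import pickle
im=cv2.imread("pics/w3.png",0);ci=pickle.load(open("w3.pkl","rb"))
for v in(35,40,88,95,140,146,178,186,203,210):print(v,im[v,284:352].tolist())
print("col296",[(v,int(im[v,296])) for v in range(5,220,1)][0:0],"edges",[v for v in range(5,218) if abs(int(im[v+1,296])-int(im[v,296]))>40])
e=np.array([.9862,.1656])
for p in ([-3],[0],[5],[-28],[28]):
  for c in([.5355,-.0823],[.5588,-.2183]):print(p,c,np.round(pix(ci,[*(np.array(c)+e*p[0]/1e3),.05]),1))
```

```text
35 [179, 174, 110, 30, 31, 33, 30, 33, 31, 33, 32, 33, 34, 31, 32, 32, 33, 32, 32, 18, 10, 138, 165, 148, 86, 23, 23, 21, 20, 13, 13, 15, 76, 150, 171, 170, 140, 120, 141, 159, 171, 186, 191, 192, 192, 192, 191, 191, 192, 192, 191, 192, 191, 192, 192, 192, 192, 192, 192, 191, 192, 192, 192, 191, 192, 226, 238, 239]
40 [179, 176, 110, 33, 33, 33, 32, 32, 31, 33, 31, 30, 33, 32, 33, 31, 33, 34, 33, 20, 7, 138, 165, 166, 104, 23, 23, 23, 17, 14, 13, 13, 76, 151, 171, 169, 148, 125, 141, 159, 171, 186, 192, 192, 191, 192, 192, 192, 192, 192, 192, 192, 192, 192, 192, 192, 192, 192, 191, 192, 193, 193, 192, 193, 192, 222, 236, 239]
88 [196, 196, 196, 148, 73, 31, 30, 30, 28, 31, 31, 30, 31, 31, 31, 31, 31, 31, 32, 29, 14, 74, 143, 164, 124, 59, 24, 23, 21, 14, 11, 15, 42, 142, 167, 166, 138, 125, 144, 160, 172, 185, 190, 190, 190, 191, 190, 190, 175, 166, 166, 165, 166, 165, 165, 166, 165, 166, 166, 166, 166, 165, 166, 166, 167, 225, 239, 239]
95 [172, 170, 170, 130, 65, 31, 30, 29, 29, 31, 29, 31, 31, 30, 29, 30, 29, 30, 31, 28, 15, 40, 140, 165, 124, 59, 25, 24, 22, 14, 13, 13, 43, 142, 
[... 1844 characters left out ...]
80, 181, 180, 179, 179, 183, 184, 183, 183, 183, 182, 182, 180, 179, 124, 72, 72, 72, 72, 72, 70, 71, 72, 72, 130, 161, 172, 178, 178, 178, 178, 179, 178, 178, 178, 178, 178, 178, 178, 178, 178, 178, 178, 178, 177, 177, 178, 178, 180, 181, 180, 180, 179, 178]
col296 [] edges [16, 58, 59, 73, 111, 112, 125, 160, 161, 173, 205, 206]
[-3] [0.5355, -0.0823] [321.1 189.8]
[-3] [0.5588, -0.2183] [321.1  38. ]
[0] [0.5355, -0.0823] [318.2 189.8]
[0] [0.5588, -0.2183] [317.7  38. ]
[5] [0.5355, -0.0823] [313.2 189.8]
[5] [0.5588, -0.2183] [312.1  38. ]
[-28] [0.5355, -0.0823] [346.1 189.8]
[-28] [0.5588, -0.2183] [349.3  38. ]
[28] [0.5355, -0.0823] [290.2 189.8]
[28] [0.5588, -0.2183] [286.1  38. ]
```

Call:
jog_arm(deltas=[[[-0.8,0,0.1,-3,0],[-0.8,0,0,-2.5,0],[-0.8,0,0,-1.2,0],[-0.8,0,0,-0.5,0],[-0.8,0,0,0,0]]])

```text
time_s: 9.1
tcp_pos: [0.536, -0.0814, 0.1355]
eef_rot: [-180.0, -0.0, -80.4]
contact_force: [0.0, -0.1, -0.3]
gripper_width: 0.0118
gripper_force: 40.0
```

Call:
jog_arm(deltas=[[[-0.8,0,0,-0.3,0],[-0.8,0,0,-0.2,0],[-0.8,0,0,0,0]]])

```text
time_s: 9.48
tcp_pos: [0.5356, -0.0818, 0.1302]
eef_rot: [-180.0, -0.0, -80.4]
contact_force: [-0.1, 0.7, -1.0]
gripper_width: 0.0117
gripper_force: 40.0
```

Call:
jog_arm(deltas=[[[-0.8,0,0,-0.2,0],[-0.8,0,0,-0.2,0],[-0.8,0,0,0,0]]])

```text
time_s: 9.85
tcp_pos: [0.5355, -0.0817, 0.1259]
eef_rot: [180.0, -0.0, -80.4]
contact_force: [-0.8, 1.0, -1.3]
gripper_width: 0.0116
gripper_force: 40.0
```

Call:
jog_arm(deltas=[[[-0.8,0,0,-0.2,0],[-0.8,0,0,-0.2,0],[-0.8,0,0,0,0]]])

```text
time_s: 10.22
tcp_pos: [0.5355, -0.0817, 0.1219]
eef_rot: [180.0, 0.0, -80.4]
contact_force: [0.0, 0.6, -1.8]
gripper_width: 0.0116
gripper_force: 40.0
```

Call:
jog_arm(deltas=[[[-0.8,0,0,-0.2,0],[-0.8,0,0,-0.2,0],[-0.8,0,0,0,0]]])

```text
time_s: 10.6
tcp_pos: [0.5355, -0.0817, 0.1179]
eef_rot: [180.0, 0.0, -80.4]
contact_force: [0.1, -0.4, -0.9]
gripper_width: 0.012
gripper_force: 40.0
```

Call:
jog_arm(deltas=[[[-0.8,0,0,-0.1,0],[-0.8,0,0,-0.1,0]]])

```text
time_s: 10.85
tcp_pos: [0.5354, -0.0817, 0.116]
eef_rot: [180.0, -0.0, -80.4]
contact_force: [-0.4, -0.5, 1.0]
gripper_width: 0.0117
gripper_force: 40.0
```

Call:
jog_arm(deltas=[[[-0.8,0,0,-0.1,0],[-0.8,0,0,-0.1,0]]])

```text
time_s: 11.1
tcp_pos: [0.5351, -0.0818, 0.114]
eef_rot: [179.9, -0.0, -80.4]
contact_force: [-2.5, -0.7, 1.9]
gripper_width: 0.0118
gripper_force: 40.0
```

Call:
jog_arm(deltas=[[[-0.8,0,0,-0.1,0]]])

```text
time_s: 11.22
tcp_pos: [0.535, -0.0819, 0.113]
eef_rot: [179.9, -0.0, -80.4]
contact_force: [-4.3, -0.4, 3.3]
gripper_width: 0.0117
gripper_force: 40.0
```

Call:
jog_arm(deltas=[[[-0.8,0,0,-0.1,0]]])

```text
time_s: 11.35
tcp_pos: [0.5348, -0.0819, 0.1119]
eef_rot: [179.9, -0.0, -80.4]
contact_force: [-5.9, -0.7, 3.8]
gripper_width: 0.0119
gripper_force: 40.0
```

Call:
jog_arm(deltas=[[[-0.8,-0.05,0,-0.1,0]]])

```text
time_s: 11.48
tcp_pos: [0.5347, -0.0819, 0.1111]
eef_rot: [179.9, -0.0, -80.4]
contact_force: [-5.2, -1.2, 6.0]
gripper_width: 0.0119
gripper_force: 40.0
```

Call:
jog_arm(deltas=[[[-0.8,-0.05,0,-0.1,0]]])

```text
time_s: 11.6
tcp_pos: [0.5346, -0.0818, 0.1103]
eef_rot: [180.0, -0.0, -80.4]
contact_force: [-5.3, -1.3, 5.7]
gripper_width: 0.0119
gripper_force: 40.0
```

Call:
jog_arm(deltas=[[[-0.8,-0.04,0,-0.1,0]]])

```text
time_s: 11.72
tcp_pos: [0.5345, -0.0818, 0.1095]
eef_rot: [-180.0, -0.0, -80.4]
contact_force: [-3.2, -1.2, 6.2]
gripper_width: 0.0117
gripper_force: 40.0
```

Call:
jog_arm(deltas=[[[-0.8,-0.04,0,-0.1,0]]])

```text
time_s: 11.85
tcp_pos: [0.5344, -0.0818, 0.1087]
eef_rot: [-179.9, -0.0, -80.4]
contact_force: [-3.7, -0.5, 7.7]
gripper_width: 0.0117
gripper_force: 40.0
```

Call:
jog_arm(deltas=[[[-0.8,0,0,-0.1,0]]])

```text
time_s: 11.98
tcp_pos: [0.5344, -0.0817, 0.1077]
eef_rot: [-179.9, -0.0, -80.4]
contact_force: [-4.1, -0.6, 5.9]
gripper_width: 0.0119
gripper_force: 40.0
```

Call:
jog_arm(deltas=[[[-0.8,0,0,-0.1,0],[-0.8,0,0,-0.1,0]]])

```text
time_s: 12.22
tcp_pos: [0.5344, -0.0817, 0.1057]
eef_rot: [-179.9, -0.0, -80.4]
contact_force: [-4.8, 0.0, 7.6]
gripper_width: 0.0119
gripper_force: 40.0
```

Call:
jog_arm(deltas=[[[-0.8,0,0,-0.1,0],[-0.8,0,0,-0.1,0]]])

```text
time_s: 12.48
tcp_pos: [0.5344, -0.0817, 0.1036]
eef_rot: [-179.9, -0.0, -80.4]
contact_force: [-3.8, -0.9, 4.2]
gripper_width: 0.012
gripper_force: 40.0
```

Call:
jog_arm(deltas=[[[-0.8,0,0,-0.15,0],[-0.8,0,0,-0.15,0]]])

```text
time_s: 12.72
tcp_pos: [0.5344, -0.0816, 0.1003]
eef_rot: [-179.9, -0.0, -80.4]
contact_force: [-2.5, -0.0, 4.3]
gripper_width: 0.0119
gripper_force: 40.0
```

Call:
jog_arm(deltas=[[[-0.8,0,0,-0.2,0],[-0.8,0,0,-0.2,0],[-0.8,0,0,-0.2,0]]])

```text
time_s: 13.1
tcp_pos: [0.5343, -0.0816, 0.0942]
eef_rot: [-179.9, -0.0, -80.4]
contact_force: [-1.9, 0.2, 5.3]
gripper_width: 0.0119
gripper_force: 40.0
```

Call:
jog_arm(deltas=[[[-0.8,0,0,-0.15,0],[-0.8,0,0,-0.15,0],[-0.8,0,0,-0.1,0]]])

```text
time_s: 13.48
tcp_pos: [0.5343, -0.0816, 0.0902]
eef_rot: [-179.9, -0.0, -80.4]
contact_force: [-1.9, -0.7, 4.8]
gripper_width: 0.012
gripper_force: 40.0
```

Call:
jog_arm(deltas=[[[-0.8,0,0,-0.1,0]]])

```text
time_s: 13.6
tcp_pos: [0.5344, -0.0816, 0.0892]
eef_rot: [-179.9, -0.0, -80.4]
contact_force: [-2.1, 0.0, 5.4]
gripper_width: 0.012
gripper_force: 40.0
```

Call:
jog_arm(deltas=[[[-0.8,0,0,-0.05,0],[-0.8,0,0,0,0]]])

```text
time_s: 13.85
tcp_pos: [0.5343, -0.0816, 0.0886]
eef_rot: [-179.9, -0.0, -80.4]
contact_force: [-0.2, -1.3, 4.1]
gripper_width: 0.0119
gripper_force: 40.0
```

Peak drag was about 8 N and it then held steady at 4–5 N, so this is the right channel. I'll feel for the floor in small steps.

Call:
jog_arm(deltas=[[[-0.8,0,0,-0.05,0]]])

```text
time_s: 13.98
tcp_pos: [0.5343, -0.0816, 0.0883]
eef_rot: [-179.9, -0.0, -80.4]
contact_force: [-1.2, 0.2, 6.1]
gripper_width: 0.0116
gripper_force: 40.0
```

Call:
jog_arm(deltas=[[[-0.8,0,0,-0.05,0]]])

```text
time_s: 14.1
tcp_pos: [0.5344, -0.0816, 0.0878]
eef_rot: [-179.9, -0.0, -80.4]
contact_force: [-1.5, 0.8, 6.3]
gripper_width: 0.0118
gripper_force: 40.0
```

Call:
jog_arm(deltas=[[[-0.8,0,0,-0.04,0]]])

```text
time_s: 14.22
tcp_pos: [0.5344, -0.0816, 0.0874]
eef_rot: [-179.9, -0.0, -80.4]
contact_force: [-1.6, -0.5, 6.0]
gripper_width: 0.0119
gripper_force: 40.0
```

Call:
jog_arm(deltas=[[[-0.8,0,0,-0.04,0]]])

```text
time_s: 14.35
tcp_pos: [0.5343, -0.0816, 0.087]
eef_rot: [-179.9, -0.0, -80.4]
contact_force: [-1.0, -0.4, 6.8]
gripper_width: 0.012
gripper_force: 40.0
```

Call:
jog_arm(deltas=[[[-0.8,0,0,-0.03,0]]])

```text
time_s: 14.48
tcp_pos: [0.5344, -0.0816, 0.0869]
eef_rot: [-179.9, -0.0, -80.4]
contact_force: [-1.9, 1.2, 9.9]
gripper_width: 0.0119
gripper_force: 40.0
```

Call:
jog_arm(deltas=[[[-0.8,0,0,-0.03,0]]])

```text
time_s: 14.6
tcp_pos: [0.5344, -0.0816, 0.0869]
eef_rot: [-179.9, -0.0, -80.4]
contact_force: [-3.6, 1.0, 11.7]
gripper_width: 0.0119
gripper_force: 40.0
```

The force rises while z stays put, so the blade is on the floor. I'll ease off slightly, release and lift.

Call:
jog_arm(deltas=[[[-0.8,0,0,0.04,0],[-0.5,0,0,0,0],[-0.3,0,0,0,0],[-0.3,0,0,0,0],[-0.3,0,0,0,0]]])

```text
time_s: 15.22
tcp_pos: [0.5338, -0.0817, 0.0865]
eef_rot: [180.0, 0.0, -80.4]
contact_force: [0.4, -0.1, -0.3]
gripper_width: 0.0304
gripper_force: 0.0
```

Call:
jog_arm(deltas=[[[-0.3,0,0,1,0],[-0.3,0,0,2,0],[-0.3,0,0,4,0],[-0.3,0,0,5,0],[-0.3,0,3,0,0],[-0.3,0,3,0,0],[-0.3,0,0,0,0]]])

```text
time_s: 16.1
tcp_pos: [0.534, -0.0203, 0.2076]
eef_rot: [-179.9, 0.0, -80.3]
contact_force: [0.0, -0.8, -0.1]
gripper_width: 0.0307
gripper_force: 0.0
```

Run:
```python
from h import *
s=r.get_state();ci=r.camera_info("wrist");im=r.capture("wrist");t=r.capture("side")
print(s["time_s"],s["tcp_pos"],s["contact_force"])
for p in([.5344,-.083,.108],[.5344,-.083,.066]):print(np.round(pix(ci,p),1),np.round(pix(r.camera_info("side"),p),1))
a=cv2.resize(im[60:260,210:410],(500,500),interpolation=cv2.INTER_CUBIC);u,v=map(int,pix(r.camera_info("side"),[.535,-.083,.08]))
b=cv2.resize(t[v-50:v+50,u-30:u+30],(300,500),interpolation=cv2.INTER_CUBIC)
cv2.imwrite("pics/end.png",np.hstack([a,b]))
```

```text
16.1 [ 0.53401663 -0.02027487  0.20764319] [ 0.02628816 -0.8196343  -0.12192038]
[331.7 127.7] [331.7 217.4]
[329.6 126.4] [331.3 226.5]
```

View pics/end.png

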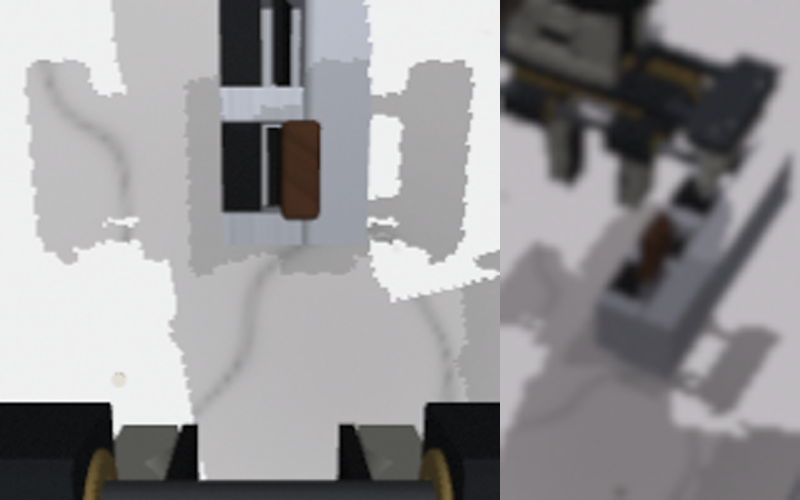

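The picture shows the blade standing upright and released in channel 1. Its handle is at about (330,128) in the full image, where it was predicted, and the gripper is clear of it. I'm handing in.

```bash
python3 -c "
from plant import r
print(r.close_job())"
```

```text
the job is handed in; nothing more can be done
None
```

The blade is home on the floor of channel 1, upright and let go; that channel gave a peak of about 8 N and then a steady drag of about 4–6 N, so I did not probe the other three, and the job was handed in at about 16 s (hand-in returned no verdict).

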